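Close up the tile-sample chest

ROBOT

A 6-joint arm with a two-finger parallel gripper is mounted at the origin on the work surface. World frame = base frame: x ahead of the robot, y to its left, z up, the work surface at z = 0. Lengths are in m, angles in rad, forces in N, time in s.
With the tool pointing down it reaches from about 0.25 to 0.8 m from the base axis. Payload 3.9 kg.
Tool frame: the origin (TCP) lies on the centre line of the jaws, within the pads' length; the fingertips stand 25 mm ahead of it and the grasp point (between the pads) lies 6 mm ahead of it; z points along the fingers, y is the line along which they close (so a half turn about z gives the same grasp; the last joint's range is limited). The gripper opens to 85 mm and grips with 20 to 120 N. Pads are 22 mm wide; open, the fingers measure 114 mm over their backs; the gripper's body (76 mm by 85 mm) begins 54 mm behind the grasp point. The pads swing forward as they close: fully open they stand 13 mm farther back than shut.
Start: joints at [-1.178, 0.26, -0.138, 1.173, 0, 1.571], TCP at [0.201, -0.485, 0.221] pointing down, gripper open.
Joint ranges: [-2.78, 2.78], [-0.83, 1.72], [-1.28, 1.37], [-1.9, 2.12], [-1.57, 1.48], [-3.14, 3.14]. Speed limits (rad/s): [2.57, 2.57, 3.14, 3.14, 3.14, 3.14].

INTERFACE

Orientations are given as a unit quaternion [w, x, y, z].
In Python, from bench import sense, snapshot, close_job gives the robot as it stands.
- The arm moves only by the tool jog_arm, never from a script. Its argument "rows" is text: rows parted by semicolons, each of 5 numbers parted by spaces: the shift along the tool's x, y, z in m, then the turn about the tool's z in degrees, then the finger opening in m, from 0 to 0.0854. A call has 1 to 8 rows; each row is the pose to reach, as a shift and turn from the pose commanded when the call began, along the tool's axes at that moment; what a row does not reach only later rows make up. A row lasts 1/8 s, in which the tool goes at most 62.5 mm and 10.7 degrees, less where a joint would pass 70% of its speed; a pose out of reach is approached as far as the arm can. A call with a gripper value outside its range is refused whole. The fingers move at their own pace and stop on an object; "squeeze" is the grip in N (left out, the last holds). Time passes only in rows, so rows that repeat a pose let the fingers close. It gives the time, the measured TCP pose, the force, the opening and the grip force at its end, in the units of the state.
- sense(): the state, without advancing time (a new reading comes with each control period).
- snapshot(name): name is "scene" or "side" or "wrist"; returns a dict with "img" (400x640x3 uint8, blue, green, red), "z_map" (400x640 float32, m along the optical axis (not along the pixel's ray), 0 where there is no reading), "fx", "fy", "cx", "cy" (pixels), "distortion" ([k1, k2, p1, p2, k3] as OpenCV has them; the pictures are not rectified), "camera_from_world" (4x4, takes a point from world to camera coordinates); the wrist camera has in their place "tool_from_camera" (4x4, takes a point from camera to tool coordinates, whose origin is the TCP and whose axes are the flange's). Camera axes: x right, y up, looking along -z (the intrinsics and any distortion apply to the point x, -y, -z); pixel columns grow to the right and rows downward; lengths in m; the calibration is good to about 2 mm. A picture is of the moment at which its call begins: read the wrist's pose just before it.
- close_job(): hands the job in; it is judged then, once.
The state is a dict: "t": time; "joint_pos": joint angles; "dq": joint speeds; "joint_efforts": joint torques, N m; "eef_pos": TCP position; "tcp_rot": TCP orientation; "ft_force": force on the tool from outside, world axes, zero at the start; "wrist_torque": the same for the moment, N m; "gripper_width": opening from 0.0 (shut) to 1.0 (fully open); "gripper_force": force on a finger pad.
Only numpy, scipy, OpenCV 4.12 (cv2) and the standard library are available. Lean on these libraries where they do the work, as an engineer would, in place of code of your own. Each camera call takes 0.05 s, during which the arm holds its last target. There are 200 camera calls.

TASK

Close up the tile-sample chest on the tiler's bench with your fingertips: first push both drawers fully home, then push the raised lid down, without slamming it, until it lies shut over them. Leave the loose white tile in the tray under the lid, and disturb nothing else on the bench.

Things in the scene. Friction and masses are not known exactly. Their poses are not given: they have to be found in the camera images.
- chest: Tile-sample chest: grey sheet-metal box fixed to the bench, 160 mm deep (x), 280 wide (y), 92 high without its lid. Origin: centre of its underside, on the bench. Its -x side is the front, roughly facing the robot; +y is its left. Two drawers side by side fill the front from 10 to 70 mm height; above them a shallow tray (floor at 78 mm, rim at 92 mm) under the lid.
- left_drawer (a joint): How far the left drawer (the chest's +y side) is pulled out, m: 0 fully home, up to 0.11; it slides out along the chest's -x. Starts 0.03 to 0.09 out. Stiff slide: about 2 N moves it and it stays where left.
- right_drawer (a joint): The same for the right drawer (the chest's -y side).
- left_drawer_face (a point): On the left drawer's outer front face, moving with it: mid-width, 58 mm above the bench. The aluminium face is 127 mm wide, spans 10 to 70 mm height, is 12 mm thick and flush with the chest's front when home. A black knob 20 mm across stands 20 mm out of it at mid-width, spanning 22 to 42 mm height. Axes as the chest's.
- right_drawer_face (a point): The same point on the right drawer, which has the same shape. The drawers' mid-widths lie 68.5 mm to the left and right of the chest's middle.
- lid (a joint): Lid angle, rad: 0 shut flat on the chest, pi/2 upright. Starts 1.1 to 1.4, leaning to the chest's front. The hinge is stiff (0.55 N m of friction), so the lid stays where it is left; about 4 N across its free edge moves it.
- lid_edge (a point): Middle of the lid's free edge, on its outer surface. Lid: flat grey plate, 168 mm from hinge to free edge, 280 wide, 5 thick. An apron 30 mm deep stands square to its inner side along the free edge; shut, it hangs 4 mm in front of the chest over the drawers' tops. Axes turn with the lid: x from free edge to hinge, y along the edge, z out of the outer surface.
- lid_axis (a point): Middle of the lid's hinge axis: along the chest's y, on its far (+x) top edge, 92 mm above the bench. The outer lid surface runs 5 mm off this axis.
- sample: Loose white ceramic tile, 60 x 60 x 8 mm, lying in the tray under the lid; origin at the centre of its underside. To be left alone.
- tub: Loose open yellow plastic tub, 110 mm across, 100 mm high, standing beside the chest; origin at the centre of its underside. To be left alone.
- jar: Loose closed jar, 70 mm across, 90 mm high, standing on the other side of the chest; origin at the centre of its underside. To be left alone.

How it is judged:
On the way, in this order (a step that is already met when the one before it is completed fails the run):
1. both drawers are fully home while the lid is still up (value of joint each of left_drawer, right_drawer below 0.006 m and value of joint lid above 0.5 rad), for 0.1 s.
2. the lid is shut over the closed drawers (value of joint each of left_drawer, right_drawer below 0.006 m and value of joint lid below 0.04 rad), for 0.2 s.
At the end, for the whole second after the job is handed in: Both drawers are home within 6 mm, the lid is shut within 0.04 rad and still, and the sample tile, tub and jar are within 30 mm of where they started (all of step 2 and velocity of joint lid between -0.05 and 0.05 rad/s and not (distance of sample from where it was at the start of the episode above 0.03 m) and not (distance of tub from where it was at the start of the episode above 0.03 m) and not (distance of jar from where it was at the start of the episode above 0.03 m)); the robot touches nothing.
It fails at once if the lid is slammed (still falling faster than 2.5 rad/s just before it shuts) (value of joint lid below 0.15 rad and velocity of joint lid below -2.5 rad/s).
It fails at once if the loose tile is moved more than 30 mm or lifted out of the tray (distance of sample from where it was at the start of the episode above 0.03 m or height (world z) of sample above 0.1 m).
It fails at once if the tub or jar is moved or lifted by more than 30 mm (distance of any of tub, jar from where it was at the start of the episode above 0.03 m).
It fails at once if the tub or jar is tipped (angle between any of tub, jar's own z axis and vertical above 0.35 rad).
It also fails if it takes over 72 s, if anything falls off the work surface, if the arm or the gripper's body presses on something with over 40 N, if the wrist force passes 120 N, or if a joint passes its speed limit or range.

## Working session

There is one attempt and no reset: what is moved stays moved. The work goes in short steps, Python scripts to look and compute and a tool call to move; the robot and the scene stay as the last step left them, time stands still between calls to the robot, and variables do not carry over. Pictures are saved under pics/ and viewed, at most 10 in all, crops included, and the job is handed in when it is done.

Besides the shell and the picture viewer there is one more tool, called after "Call:" as a command line: name --argument value ..., lists and objects as JSON in quotes. jog_arm: Moves the arm, as the interface text tells. Its arguments: {"type":"object","properties":{"rows":{"type":"string"},"squeeze":{"type":"number"}},"required":["rows"]}

```bash
mkdir -p pics; cat > h.py <<'E'
import numpy as np, cv2
from bench import sense, snapshot
def cloud(s):
    z=s['z_map']; h,w=z.shape
    K=np.array([[s['fx'],0,s['cx']],[0,s['fy'],s['cy']],[0,0,1]])
    u,v=np.meshgrid(np.arange(w),np.arange(h))
    p=cv2.undistortPoints(np.stack([u,v],-1).reshape(-1,1,2).astype(np.float32),K,np.array(s['distortion'],float)).reshape(h,w,2)
    c=np.stack([p[...,0]*z,-p[...,1]*z,-z,np.ones_like(z)],-1)
    W=c@np.linalg.inv(np.array(s['camera_from_world'])).T
    W=W[...,:3]; W[z==0]=np.nan
    return W
E
python3 - <<'E'
from h import *
for n in('scene','side'):
    s=snapshot(n); cv2.imwrite(f'pics/{n}0.png',s['img']); np.save(f'/tmp/{n}.npy',cloud(s)); 
    print(n,np.linalg.inv(np.array(s['camera_from_world']))[:3,3])
print(sense())
E
```

```text
scene [ 0.75770426 -0.14089177  0.81899192]
side [0.19979177 0.65866293 0.5498189 ]
{'t': 0.1, 'joint_pos': array([-1.17802184e+00,  2.60568662e-01, -1.39281912e-01,  1.17269998e+00,
        2.17481930e-05,  1.57078638e+00]), 'dq': array([-0.00231704, -0.00019316,  0.0028664 , -0.00127822, -0.00026586,
       -0.00121778]), 'joint_efforts': array([-2.39424240e-03, -4.06508017e+01,  2.54528368e+01,  1.00614017e-02,
       -2.69004113e-04, -9.40183099e-06]), 'eef_pos': array([ 0.20070173, -0.4844147 ,  0.21975837]), 'tcp_rot': array([-8.62377943e-04,  9.80776578e-01,  1.95132095e-01, -1.60479781e-04]), 'ft_force': array([-0.97047819,  0.11911021, -0.47535046]), 'wrist_torque': array([ 0.04794486,  0.04214093, -0.04102846]), 'gripper_force': 0.0, 'gripper_width': 0.9999451255680124}
```

View pics/scene0.png

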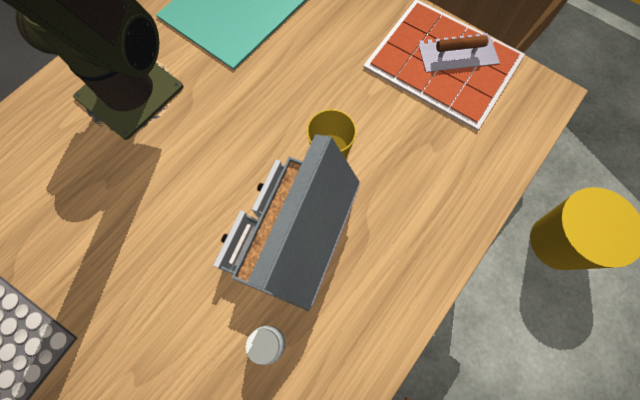

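View pics/side0.png

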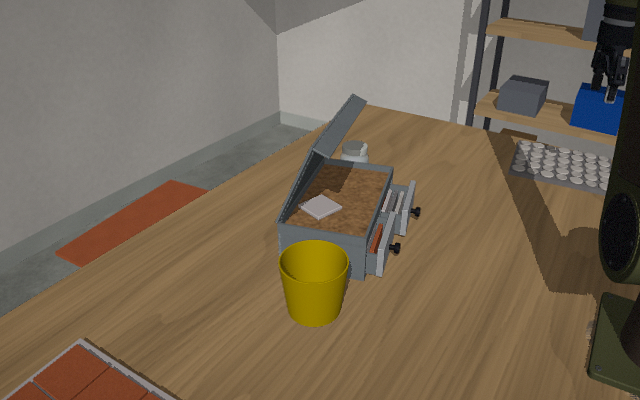

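The scene view shows the chest at about (285,225), with the drawer fronts at (237,240) and (268,185), the tub at (332,130) and the jar at (265,345). The side view shows the lid leaning up at (340,125), the tile at (320,206) and the knobs at (395,248) and (416,212).

```bash
python3 - <<'E'
from h import *
S=np.load('/tmp/scene.npy'); D=np.load('/tmp/side.npy')
for px in [(237,240),(268,185),(224,238),(260,187),(217,266),(240,213),(254,208),(279,163),(320,137),(357,183),(310,307),(252,285),(332,112),(265,345),(300,240)]:
    print('sc',px,S[px[1],px[0]].round(3))
for px in [(320,206),(395,248),(416,212),(382,245),(408,200),(355,100),(380,200),(340,125),(315,150),(365,275)]:
    print('sd',px,D[px[1],px[0]].round(3))
# lid plane
m=np.zeros(S.shape[:2],np.uint8); cv2.fillPoly(m,[np.array([(325,150),(350,185),(305,298),(268,282)])],1)
P=S[m>0]; P=P[~np.isnan(P[:,0])]; c=np.median(P,0)
for _ in range(4):
    u,s,v=np.linalg.svd(P-P.mean(0),full_matrices=False); n=v[2]; d=(P-P.mean(0))@n; c0=P.mean(0); P=P[abs(d)<.004]
n=n*np.sign(n[2]);print('lid n',n,'c',c0,len(P),'angle',np.arccos(n[2]),'yaw',np.degrees(np.arctan2(n[1],n[0])))
# all points on plane
I=(abs((S-c0)@n)<.004)&(S[...,2]>.06)
m2=np.zeros_like(m);cv2.fillPoly(m2,[np.array([(310,130),(370,175),(315,320),(240,290)])],1)
Q=S[I&(m2>0)]; h=np.array([-n[1],n[0],0]);h/=np.linalg.norm(h); up=np.cross(n,h); up*=np.sign(up[2])
a=(Q-c0)@h;b=(Q-c0)@up
print('h',h,'up',up,np.percentile(a,[.5,1,50,99,99.5]),np.percentile(b,[.5,1,99,99.5]))
E
```

```text
sc (237, 240) [ 0.502 -0.121  0.028]
sc (268, 185) [0.486 0.011 0.068]
sc (224, 238) [ 0.481 -0.135  0.042]
sc (260, 187) [0.466 0.001 0.044]
sc (217, 266) [ 0.52  -0.186  0.071]
sc (240, 213) [ 0.481 -0.075  0.069]
sc (254, 208) [ 0.497 -0.048  0.07 ]
sc (279, 163) [0.471 0.065 0.068]
sc (320, 137) [0.561 0.101 0.239]
sc (357, 183) [0.642 0.121 0.103]
sc (310, 307) [ 0.714 -0.132 -0.   ]
sc (252, 285) [ 0.605 -0.17   0.093]
sc (332, 112) [0.493 0.23  0.093]
sc (265, 345) [ 0.695 -0.236  0.089]
sc (300, 240) [ 0.644 -0.06   0.209]
sd (320, 206) [0.611 0.031 0.087]
sd (395, 248) [0.459 0.014 0.04 ]
sd (416, 212) [ 0.478 -0.127  0.035]
sd (382, 245) [0.466 0.058 0.071]
sd (408, 200) [ 0.489 -0.104  0.072]
sd (355, 100) [ 0.634 -0.135  0.243]
sd (380, 200) [ 0.521 -0.039  0.094]
sd (340, 125) [ 0.591 -0.005  0.242]
sd (315, 150) [0.569 0.107 0.243]
sd (365, 275) [0.487 0.074 0.006]
lid n [0.87937809 0.25390082 0.40277606] c [ 0.64460371 -0.02866059  0.19042986] 5242 angle 1.1562485422638815 yaw 16.10489397324119
h [-0.27739672  0.96075546  0.        ] up [-0.3869693  -0.11172876  0.91529856] [-0.12509129 -0.12388829 -0.00163846  0.14654856  0.14920088] [-0.10684658 -0.10587582  0.06364078  0.06397734]
```

Measured: the chest is yawed 16.1°, its hinge is at (0.677, -0.007), and the front mid-point is at (0.523, -0.052). The lid is at about 1.156 rad, with its edge at z = 0.249 where 0.248 is expected. The right drawer is about 45 mm out and the left about 28 mm. I'm moving to in front of the right drawer, with the fingers shut.

Call:
jog_arm --rows "0.356 -0.22 0 6.4 0;0.356 -0.22 0 6.4 0;0.356 -0.22 0 6.4 0;0.356 -0.22 0 6.4 0;0.356 -0.22 0 6.4 0;0.356 -0.22 0 6.4 0;0.356 -0.22 0 6.4 0;0.356 -0.22 0 6.4 0" --squeeze 20

```text
t: 1.1
eef_pos: [0.4468, -0.1432, 0.2201]
tcp_rot: [-0.0, 0.99, 0.143, -0.0]
ft_force: [-0.0, 0.4, 0.2]
gripper_width: -0.0
gripper_force: 0.0
```

Call:
jog_arm --rows "0 0 0.05 0 0;0 0 0.1 0 0;0 0 0.139 0 0;0 0 0.139 0 0"

```text
t: 1.6
eef_pos: [0.4417, -0.1452, 0.0789]
tcp_rot: [-0.002, 0.99, 0.139, -0.004]
ft_force: [-0.2, 0.3, 0.3]
gripper_width: 0.001
gripper_force: 0.0
```

```bash
python3 - <<'E'
from h import *
st=sense(); print(st['eef_pos'])
s=snapshot('side'); W=cloud(s); cv2.imwrite('pics/side1.png',cv2.resize(s['img'][130:330,280:540],None,fx=3,fy=3)[:600,:780])
s2=snapshot('scene'); W2=cloud(s2)
u=np.array([.961,.277,0]);h=np.array([-.277,.961,0]);o=np.array([.523,-.0515,0])
for n,w in(('side',W),('scene',W2)):
    a=(w-o)@u;b=(w-o)@h;z=w[...,2]
    # drawer face tops
    for nm,b0 in(('L',.0685),('R',-.0685)):
        q=(abs(b-b0)<.055)&(abs(z-.069)<.004)&(a>-.12)&(a<-.005)
        print(n,nm,q.sum(),np.percentile(a[q],[2,10,50,90]).round(4) if q.any() else '')
    q=(abs(b+.0685)<.03)&(a<-.07)&(a>-.13)&(z>.02)&(z<.2)
    print('finger',q.sum(),z[q].min(),a[q].min(),a[q].max(),b[q].min(),b[q].max()) if q.any() else 0
    t=z[q]; print(np.percentile(t,[1,3,10]),np.percentile(a[q&(z<.1)],[5,95]),np.percentile(b[q&(z<.1)],[5,95]))
E
```

```text
[ 0.44171018 -0.14518638  0.07890081]
side L 242 [-0.0306 -0.0302 -0.0251 -0.0199]
side R 157 [-0.0521 -0.0515 -0.0467 -0.0415]
finger 442 0.026260887588499426 -0.12312331246302105 -0.07029985497932563 -0.086280132246087 -0.03850860125095146
[0.03503902 0.09113719 0.09951978] [-0.11473141 -0.07078051] [-0.06580526 -0.05820095]
scene L 277 [-0.0288 -0.0277 -0.0226 -0.0177]
scene R 325 [-0.0508 -0.0496 -0.0442 -0.0393]
finger 350 0.04088929214993264 -0.10672138980939165 -0.07044989740823338 -0.09838568980261839 -0.03880682337658342
[0.09853188 0.10176364 0.11064284] [-0.09481203 -0.07567651] [-0.07791958 -0.06552787]
```

View pics/side1.png

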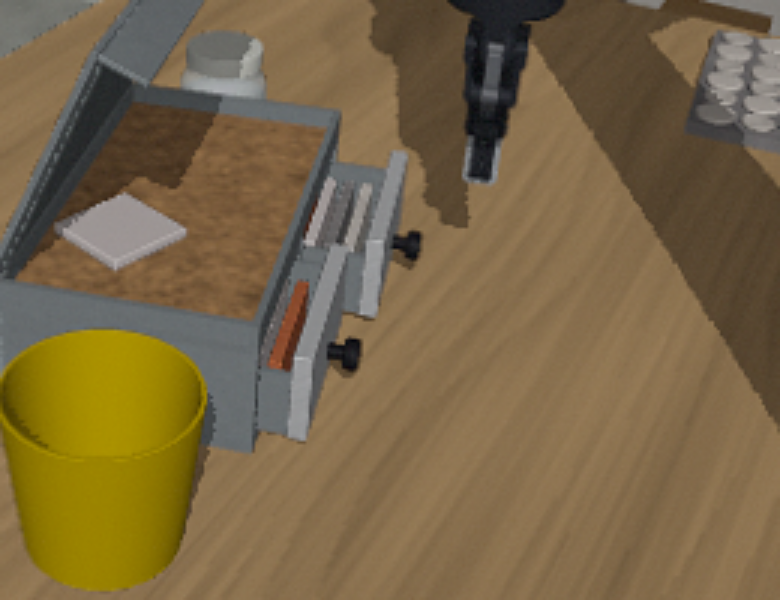

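The crop shows shut fingertips at (481,180), in front of the right drawer and above its knob at (408,243). The right face is 51 mm out and the left 29 mm. I'm pushing the right drawer.

Call:
jog_arm --rows "0.025 0 0 0 0;0.04 0 0 0 0;0.05 0 0 0 0;0.06 0 0 0 0;0.06 0 0 0 0"

```text
t: 2.33
eef_pos: [0.5039, -0.1288, 0.0816]
tcp_rot: [0.0, 0.99, 0.14, 0.0]
ft_force: [-0.5, -0.2, -0.2]
gripper_width: 0.0
gripper_force: 0.0
```

```bash
cat > d.py <<'E'
from h import *
import sys
u=np.array([.961,.277,0]);h=np.array([-.277,.961,0]);o=np.array([.523,-.0515,0])
st=sense(); e=st['eef_pos']; print(e,'a',(e-o)@u,'b',(e-o)@h,st['ft_force'])
for n in('side','scene'):
    s=snapshot(n); w=cloud(s)
    if len(sys.argv)>1 and n=='side': cv2.imwrite(sys.argv[1],cv2.resize(s['img'][60:260,280:540],None,fx=3,fy=3)[:600,:780])
    a=(w-o)@u;b=(w-o)@h;z=w[...,2]
    for nm,b0 in(('L',.0685),('R',-.0685)):
        q=(abs(b-b0)<.055)&(abs(z-.069)<.004)&(a>-.12)&(a<.01)
        print(n,nm,q.sum(),np.percentile(a[q],[2,10,50,90]).round(4) if q.any() else '')
E
python3 d.py pics/side2.png
```

```text
[ 0.50391309 -0.12875187  0.08162859] a -0.03974128677860522 b -0.06895196994549385 [-0.52236597 -0.16274666 -0.18363067]
side L 238 [-0.0306 -0.0302 -0.0251 -0.0199]
side R 145 [-0.0523 -0.0518 -0.0472 -0.0414]
scene L 282 [-0.0287 -0.0276 -0.0224 -0.0175]
scene R 261 [-0.0507 -0.0494 -0.0436 -0.0392]
```

View pics/side2.png

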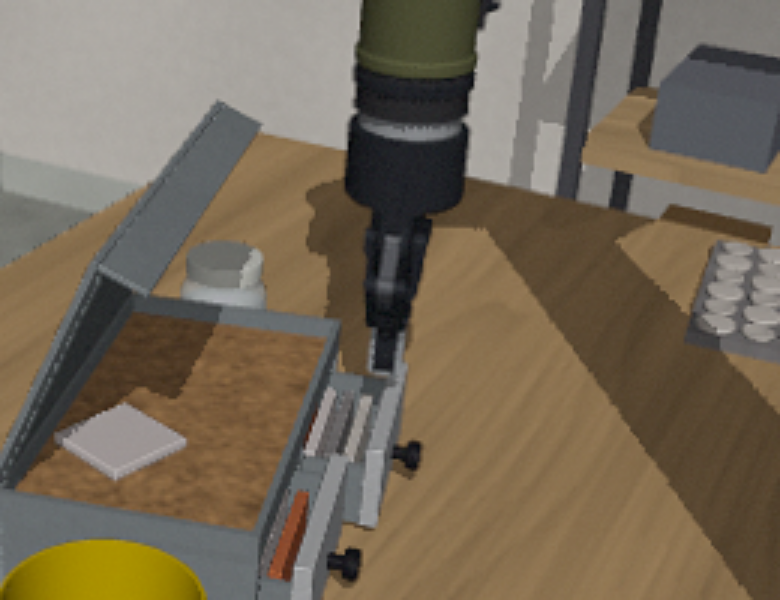

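The fingertips at (385,368) sit above the top of the face and passed over it, so the drawer hasn't moved. I'm measuring the tip height.

```bash
python3 - <<'E'
from h import *
w=cloud(snapshot('side')); s=snapshot('side')
for v in range(160,192,2): print(v,w[v,408].round(3),s['img'][v,408], w[v,404].round(3))
E
```

```text
160 [ 0.488 -0.079  0.171] [45 43 44] [ 0.494 -0.075  0.171]
162 [ 0.489 -0.084  0.165] [38 34 30] [ 0.497 -0.082  0.163]
164 [ 0.49  -0.088  0.159] [22 22 19] [ 0.498 -0.086  0.157]
166 [ 0.495 -0.1    0.148] [30 29 29] [ 0.499 -0.091  0.151]
168 [ 0.495 -0.101  0.144] [33 30 27] [ 0.501 -0.096  0.144]
170 [ 0.501 -0.118  0.13 ] [16 17 17] [ 0.511 -0.122  0.125]
172 [ 0.501 -0.12   0.125] [29 29 26] [ 0.511 -0.123  0.12 ]
174 [ 0.5   -0.117  0.122] [35 28 27] [ 0.51  -0.122  0.117]
176 [ 0.5   -0.118  0.117] [34 30 29] [ 0.51  -0.122  0.112]
178 [ 0.499 -0.117  0.113] [33 34 31] [ 0.509 -0.122  0.108]
180 [ 0.5   -0.121  0.107] [35 32 29] [ 0.509 -0.122  0.103]
182 [ 0.498 -0.117  0.105] [26 24 23] [ 0.509 -0.123  0.098]
184 [ 0.501 -0.126  0.095] [136 132 129] [ 0.571 -0.282  0.001]
186 [ 0.523 -0.184  0.056] [69 72 74] [ 0.53  -0.178  0.057]
188 [ 0.51  -0.152  0.07 ] [75 76 73] [ 0.529 -0.178  0.052]
190 [ 0.506 -0.143  0.071] [137 137 136] [ 0.529 -0.179  0.047]
```

Call:
jog_arm --rows "-0.03 0 0 0 0;-0.05 0 0 0 0;-0.06 0 0 0 0;-0.06 0 0 0 0"

```text
t: 3.02
eef_pos: [0.4452, -0.1456, 0.0816]
tcp_rot: [-0.0, 0.99, 0.14, 0.0]
ft_force: [0.2, 0.3, 0.0]
gripper_width: 0.001
gripper_force: 0.0
```

Call:
jog_arm --rows "0 0 0.02 0 0;0 0 0.038 0 0;0 0 0.038 0 0"

```text
t: 3.4
eef_pos: [0.4454, -0.1451, 0.0426]
tcp_rot: [-0.001, 0.99, 0.14, -0.001]
ft_force: [0.6, 0.0, 0.3]
gripper_width: -0.002
gripper_force: 0.0
```

```bash
python3 - <<'E'
from h import *
e=sense()['eef_pos'];print(e,sense()['ft_force'])
for n in('side','scene'):
    s=snapshot(n);w=cloud(s)
    if n=='side': cv2.imwrite('pics/side3.png',cv2.resize(s['img'][100:300,300:560],None,fx=3,fy=3))
    d=np.hypot(w[...,0]-e[0],w[...,1]-e[1])
    q=(d<.022)&(w[...,2]>.01)&(w[...,2]<.15); v,c=np.where(q)
    print(n,q.sum(),np.sort(w[q][:,2])[:12].round(3))
    lo=q&(w[...,2]<np.sort(w[q][:,2])[3]+.02); print(w[lo].mean(0),lo.sum(),w[lo].min(0),w[lo].max(0))
E
```

```text
[ 0.44536378 -0.1450548   0.04256918] [0.60461074 0.03804323 0.27341578]
side 225 [0.054 0.055 0.055 0.056 0.056 0.057 0.057 0.057 0.057 0.058 0.058 0.058]
[ 0.44280643 -0.13705363  0.06634064] 90 [ 0.4327719  -0.14441245  0.05429334] [ 0.45420322 -0.12890145  0.07578968]
scene 172 [0.059 0.06  0.061 0.061 0.061 0.062 0.062 0.063 0.064 0.064 0.064 0.065]
[ 0.45499027 -0.14586159  0.0704151 ] 48 [ 0.44737107 -0.1602679   0.05889646] [ 0.4586419  -0.13283679  0.08113586]
```

View pics/side3.png

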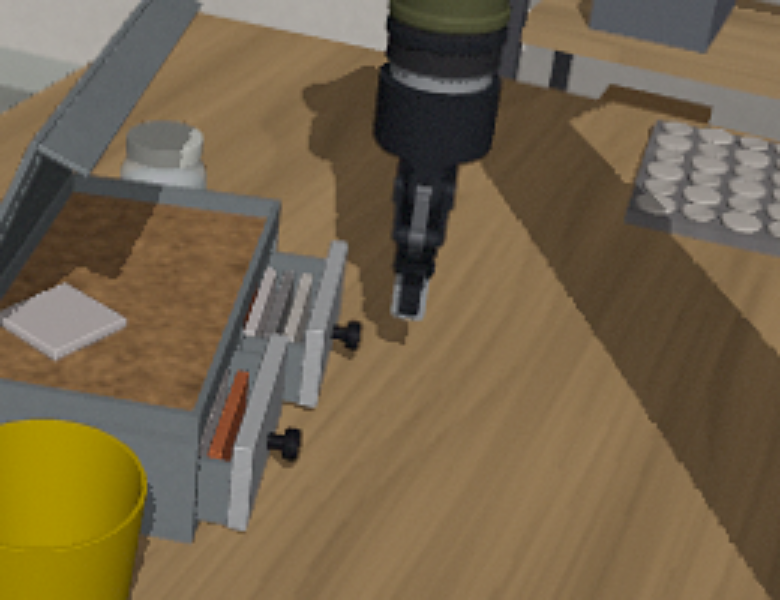

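The tips at (408,315) are now at z ≈ 0.056, about 14 mm above the reported TCP. That puts them between the knob top (42 mm) and the face top (70 mm). I'll use this measured offset from here on, and push the right drawer.

Call:
jog_arm --rows "0.025 0 0 0 0;0.04 0 0 0 0;0.05 0 0 0 0;0.06 0 0 0 0;0.06 0 0 0 0"

```text
t: 4.12
eef_pos: [0.5044, -0.1285, 0.0436]
tcp_rot: [-0.0, 0.99, 0.14, 0.001]
ft_force: [0.6, 0.4, 0.4]
gripper_width: -0.005
gripper_force: 0.0
```

```bash
python3 d.py
```

```text
[ 0.50437214 -0.12851901  0.04359789] a -0.03923563508276048 b -0.06885535219941484 [0.57438242 0.4125793  0.39983647]
side L 237 [-0.0305 -0.0302 -0.0253 -0.0201]
side R 173 [-0.0503 -0.0411 -0.0243 -0.0177]
scene L 281 [-0.0288 -0.0277 -0.0224 -0.0175]
scene R 342 [-0.0327 -0.0267 -0.0212 -0.0161]
```

Call:
jog_arm --rows "0.012 0 0 0 0;0.022 0 0 0 0;0.028 0 0 0 0;0.032 0 0 0 0;0.032 0 0 0 0;0.032 0 0 0 0"

```text
t: 4.97
eef_pos: [0.5321, -0.1201, 0.0432]
tcp_rot: [0.0, 0.99, 0.14, -0.002]
ft_force: [-6.6, -0.1, 2.1]
gripper_width: 0.002
gripper_force: 2.9
```

Call:
jog_arm --rows "0.003 0 0 0 0;0.005 0 0 0 0;0.005 0 0 0 0"

```text
t: 5.35
eef_pos: [0.5319, -0.1202, 0.0432]
tcp_rot: [0.001, 0.99, 0.139, -0.006]
ft_force: [-16.0, -5.6, 12.5]
gripper_width: 0.001
gripper_force: 8.7
```

The right drawer is firmly home: it stopped at 16 N with no further travel. Next, the left drawer.

Call:
jog_arm --rows "-0.04 0 0 0 0;-0.07 0 0 0 0;-0.07 -0.06 0 0 0;-0.07 -0.12 0 0 0;-0.07 -0.137 0 0 0;-0.07 -0.137 0 0 0"

```text
t: 6.1
eef_pos: [0.4347, -0.0057, 0.0439]
tcp_rot: [0.0, 0.99, 0.141, 0.001]
ft_force: [0.3, -0.1, 0.4]
gripper_width: 0.001
gripper_force: 0.0
```

```bash
python3 d.py
```

```text
[ 0.43470102 -0.00571225  0.04394988] a -0.07217211802626033 b 0.06846084428306919 [ 0.25254236 -0.10321041  0.35783331]
side L 284 [-0.08   -0.0691 -0.0262 -0.0203]
side R 24 [-0.0003 -0.0001  0.0002  0.0006]
scene L 293 [-0.0648 -0.0284 -0.0229 -0.0177]
scene R 0
```

Call:
jog_arm --rows "0.02 0 0 0 0;0.033 0 0 0 0;0.043 0 0 0 0;0.053 0 0 0 0;0.061 0 0 0 0;0.066 0 0 0 0;0.068 0 0 0 0;0.068 0 0 0 0"

```text
t: 7.2
eef_pos: [0.4939, 0.011, 0.0429]
tcp_rot: [0.001, 0.99, 0.14, -0.005]
ft_force: [-10.8, -6.7, 8.8]
gripper_width: -0.002
gripper_force: 5.8
```

Call:
jog_arm --rows "-0.04 0 0 0 0;-0.08 0 0 0 0;-0.08 0 -0.06 0 0;-0.08 0 -0.12 0 0;-0.08 0 -0.18 0 0;-0.08 0 -0.25 0 0;-0.08 0 -0.25 0 0;-0.08 0 -0.25 0 0"

```text
t: 8.2
eef_pos: [0.4229, -0.0093, 0.2939]
tcp_rot: [-0.0, 0.99, 0.14, 0.001]
ft_force: [-0.5, 0.1, -0.6]
gripper_width: -0.002
gripper_force: 0.0
```

```bash
python3 d.py
```

```text
[ 0.42289084 -0.00930301  0.29393792] a -0.08451633788889701 b 0.06828154901899075 [-0.50711953  0.10459779 -0.6250839 ]
side L 39 [-0.0003 -0.      0.0003  0.0006]
side R 27 [-0.0003 -0.0001  0.0001  0.0006]
scene L 0 
scene R 0
```

Both drawers are home. Now over the lid to behind it.

Call:
jog_arm --rows "0.06 0.02 0 0 0;0.12 0.04 0 0 0;0.18 0.068 0 0 0;0.235 0.068 0 0 0;0.24 0.068 0 0 0;0.24 0.068 0 0 0;0.24 0.068 0 0 0"

```text
t: 9.18
eef_pos: [0.6699, -0.0086, 0.2938]
tcp_rot: [-0.0, 0.99, 0.14, -0.001]
ft_force: [-0.4, 0.5, -0.9]
gripper_width: 0.0
gripper_force: 0.0
```

```bash
python3 d.py pics/side4.png
```

```text
[ 0.6699237  -0.00861244  0.29378389] a 0.1530735329101795 b 0.0005170820155929387 [-0.43811004  0.47200893 -0.87260099]
side L 40 [-0.0001 -0.      0.0003  0.0006]
side R 27 [-0.0002 -0.0001  0.0002  0.0004]
scene L 0 
scene R 0
```

View pics/side4.png

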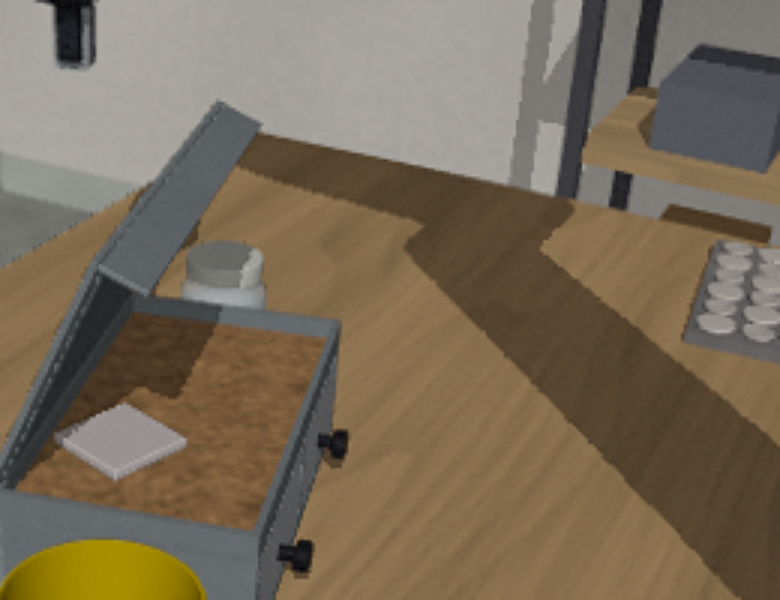

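The shut fingers at (75,55) hang above and behind the lid's edge at (240,112). The drawers are shut and the tile is in place. I'm descending behind the lid.

Call:
jog_arm --rows "0 0 0.03 0 0;0 0 0.06 0 0;0 0 0.081 0 0;0 0 0.081 0 0"

```text
t: 9.78
eef_pos: [0.6694, -0.0086, 0.2118]
tcp_rot: [-0.0, 0.99, 0.14, -0.001]
ft_force: [0.1, -0.8, 0.5]
gripper_width: 0.001
gripper_force: 0.0
```

Call:
jog_arm --rows "-0.02 0 0 0 0;-0.036 0 0 0 0;-0.046 0 0.005 0 0;-0.056 0 0.01 0 0;-0.068 0 0.019 0 0;-0.079 0 0.028 0 0;-0.079 0 0.028 0 0"

```text
t: 10.65
eef_pos: [0.5954, -0.0307, 0.1864]
tcp_rot: [0.0, 0.99, 0.14, 0.001]
ft_force: [-0.3, -0.5, 0.5]
gripper_width: 0.004
gripper_force: 0.0
```

```bash
python3 d.py pics/side5.png
```

```text
[ 0.59541225 -0.03065184  0.18638079] a 0.07536311341011154 b -2.3108475967176245e-05 [-0.31039342 -0.45033416  0.46553769]
side L 36 [-0.0001  0.0001  0.0004  0.0007]
side R 30 [-0.0002  0.0001  0.0003  0.0005]
scene L 0 
scene R 0
```

View pics/side5.png

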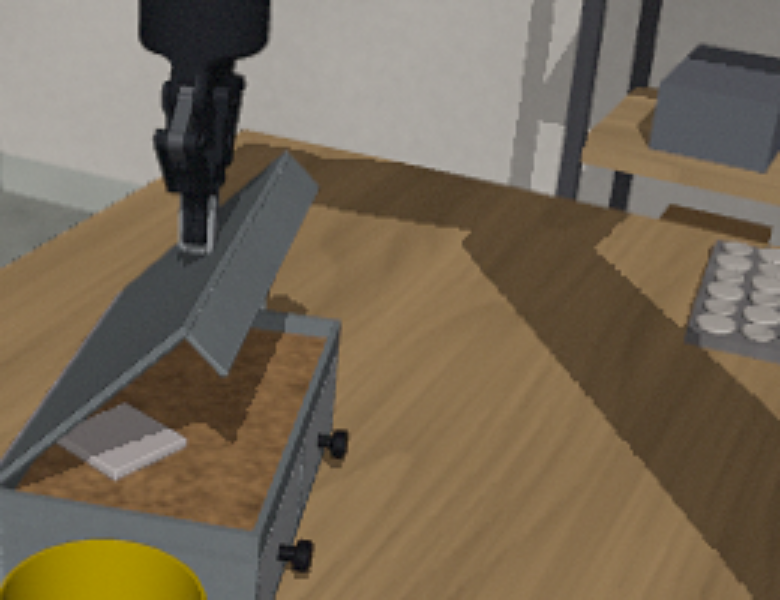

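The fingers at (195,245) rest on the lid's outer surface, and the lid is down to about 0.8 rad. I'm following the arc down.

Call:
jog_arm --rows "-0.005 0 0.005 0 0;-0.01 0 0.01 0 0;-0.02 0 0.022 0 0;-0.028 0 0.034 0 0;-0.034 0 0.047 0 0;-0.04 0 0.06 0 0;-0.044 0 0.074 0 0;-0.044 0 0.074 0 0"

```text
t: 11.75
eef_pos: [0.5509, -0.0425, 0.1086]
tcp_rot: [-0.0, 0.99, 0.14, -0.002]
ft_force: [-0.4, -0.3, -0.8]
gripper_width: 0.0
gripper_force: 0.0
```

Call:
jog_arm --rows "0 0 0.005 0 0;-0.002 0 0.011 0 0;-0.003 0 0.017 0 0;-0.004 0 0.022 0 0;-0.004 0 0.026 0 0;-0.004 0 0.03 0 0;-0.004 0 0.03 0 0"

```text
t: 12.62
eef_pos: [0.5499, -0.0438, 0.086]
tcp_rot: [0.0, 0.99, 0.14, 0.002]
ft_force: [-11.2, 1.2, 37.9]
gripper_width: 0.005
gripper_force: 18.4
```

```bash
cat > l.py <<'E'
from h import *
u=np.array([.961,.277,0]);h=np.array([-.277,.961,0]);o=np.array([.523,-.0515,0])
print(sense()['eef_pos'],sense()['ft_force'])
w=cloud(snapshot('scene'));a=(w-o)@u;b=(w-o)@h;z=w[...,2]
q=(a>.0)&(a<.15)&(abs(b)<.13)&(abs(b)>.06)&(z>.08)&(z<.16)
print(q.sum(),np.polyfit(a[q],z[q],1),np.percentile(z[q],[5,50,95]))
E
python3 l.py
```

```text
[ 0.54987372 -0.04381145  0.08595372] [-11.19487884   1.219937    37.85378802]
4905 [-0.00019054  0.09733569] [0.09519443 0.09730676 0.09948492]
```

The lid is flat at z = 0.097, slope 0, and pressing on a hard stop. I'm lifting clear.

Call:
jog_arm --rows "0 0 -0.02 0 0;0 0 -0.06 0 0;0 0 -0.12 0 0;0 0 -0.15 0 0;0 0 -0.15 0 0;0 0 -0.15 0 0"

```text
t: 13.42
eef_pos: [0.5485, -0.0438, 0.2291]
tcp_rot: [-0.0, 0.99, 0.14, -0.001]
ft_force: [-0.2, -0.4, -0.6]
gripper_width: -0.004
gripper_force: 0.0
```

```bash
python3 l.py; python3 d.py pics/side6.png; python3 - <<'E'
from h import *
cv2.imwrite('pics/side6.png',snapshot('side')['img'])
E
```

```text
[ 0.54848875 -0.04379143  0.22914901] [-0.21653084 -0.42822425 -0.58599096]
4993 [0.00052059 0.09727422] [0.09517284 0.09731259 0.09941905]
[ 0.54814487 -0.04373701  0.22865405] a 0.02631456532979767 b 0.0004951035424693388 [-0.94694698 -1.20797471 -0.48283993]
side L 37 [-0.008  -0.008  -0.0078 -0.0075]
side R 22 [-0.0083 -0.0082 -0.008  -0.0077]
scene L 0 
scene R 0
```

View pics/side6.png

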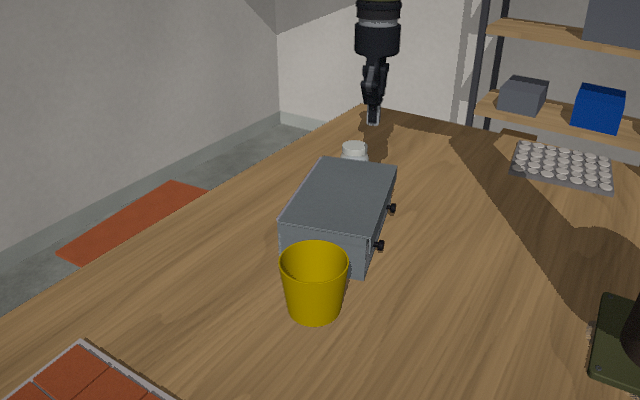

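The picture shows the lid shut flat at (340,195), the drawers home behind the apron (knobs at (392,208) and (379,245)), the tub and jar unmoved, and the arm clear.

```bash
python3 -c "
from bench import close_job
print(close_job())"
```

```text
the job is handed in; nothing more can be done
None
```

The job is handed in, though the simulator returned no verdict: both drawers are home, the lid was pushed shut slowly and lies flat, the tub and jar stand where they were, the tile was in place when last seen under the half-lowered lid, and the arm is clear. The first push passed harmlessly over the right drawer because the real fingertips sit about 40 mm higher than the stated tool offset, so I measured the true height and used that.

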